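# Empty the carbon pointing machine

## Robot

A 6-joint arm with a two-finger parallel gripper is mounted at the origin on the work surface. World frame = base frame: x ahead of the robot, y to its left, z up, the work surface at z = 0. Lengths are in m, angles in rad, forces in N, time in s.
With the tool pointing down it reaches from about 0.325 to 0.875 m from the base axis. Payload 4.4 kg.
Tool frame: the origin (TCP) lies at the very end of the fingers, on their centre line; the grasp point (between the pads) lies 19 mm behind it (grip_point_offset is the z of the grasp point in the tool frame, in m); z points along the fingers, x is the direction in which the jaws open and shut, and the axes are right-handed (so a half turn about z gives the same grasp; the last joint's range is limited). The gripper opens to 85 mm and grips with 20 to 120 N. Pads are 22 mm wide; open, the fingers measure 114 mm over their backs; the gripper's body (76 mm by 85 mm) begins 54 mm behind the grasp point. The pads swing forward as they close: fully open they stand 13 mm farther back than shut.
Start: joints at [-1.401, 0.207, 1.542, -0, 1.393, -0.15], TCP at [0.181, -0.546, 0.201] pointing down, gripper open.
Joint ranges: [-2.73, 2.73], [-0.86, 2.22], [0.23, 2.46], [-1.11, 4.25], [0.08, 2.63], [-2.82, 2.82]. Speed limits (rad/s): [2.79, 2.79, 3.14, 3.14, 3.14, 3.14].

## Interface

Orientations are given as a rotation vector (axis times angle).
In Python, from station import * gives the robot as it stands.
- The arm moves only by the tool jog_arm, never from a script. Its argument "targets" is one flat list of numbers, 5 for each row, row after row: the closure, from 0 (fully open) to 1 (shut), then the shift along the tool's x, y, z in m, then the turn about the tool's z in rad. A call has 1 to 10 rows; each row is the pose to reach, as a shift and turn from the pose commanded when the call began, along the tool's axes at that moment; what a row does not reach only later rows make up. A row lasts 1/10 s, in which the tool goes at most 50 mm and 8.59 degrees, less where a joint would pass 70% of its speed; a pose out of reach is approached as far as the arm can. A call with a gripper value outside its range is refused whole. The fingers move at their own pace and stop on an object; "squeeze" is the grip in N (left out, the last holds). Time passes only in rows, so rows that repeat a pose let the fingers close. It gives the time, the measured TCP pose, the force and the opening at its end, in the units of the state.
- observe(): the state, without advancing time (a new reading comes with each control period).
- camera(name): name is "side" or "top" or "wrist"; returns the picture (384x512x3 uint8, blue, green, red); there is no depth.
- camera_params(name): a dict with "camera_matrix" (3x3 intrinsics, pixels), "cam_to_world" (4x4, takes a point from camera to world coordinates); the wrist camera has in their place "hand_eye" (4x4, takes a point from camera to tool coordinates, whose origin is the TCP and whose axes are the tool frame's). Camera axes: x right, y down, z forward; pixel columns grow to the right and rows downward; lengths in m; the calibration is good to about 2 mm. A picture is of the moment at which its call begins: read the wrist's pose just before it. camera_params takes no time and is no camera call.
- close_job(): hands the job in, once; it reports no verdict.
The state is a dict: "clock": time; "joint_positions": joint angles; "joint_vel": joint speeds; "joint_torque": joint torques, N m; "ee_pos": TCP position; "eef_rot": TCP orientation; "force": force on the tool from outside, world axes, zero at the start; "wrist_torque": the same for the moment, N m; "grip_width": finger opening in m.
Only numpy, scipy, OpenCV 4.12 (cv2) and the standard library are available. Lean on these libraries where they do the work, as an engineer would, in place of code of your own. Each camera call takes 0.05 s, during which the arm holds its last target. There are 200 camera calls.

## Task

Slide back the barred guard over the machine's catch tray, take out the two finished carbons (the pointed ones) and lay one in each lane of the wooden tote, down in its saddles; they are brittle, so set them down and do not drop them. Leave the unfinished blunt carbon lying in the tray and do not disturb the other things on the table. Then slide the guard fully shut again and let go.

Things in the scene. Friction and masses are not known exactly. Their poses are not given: they have to be found in the camera images.
- pointer: grey carbon pointing machine with an iron catch tray on the robot's side, standing fast; origin on the table under the tray's centre; x points from the tray into the machine (away from the robot), y left, z up. A low apron (58 mm high at most) runs from x = 100 to 170 mm, then the machine's face, 150 mm high, from x = 170 mm back; 238 mm wide
- tray_floor (a point): centre of the tray's inner floor, 6 mm above the table, axes as the machine. Tray 200 (x) by 238 (y) mm outside, 4 mm walls, rim 52 mm above its floor. Three carbon places along x, at y = -66, 0, +66 mm, each with two V saddles at x = +-35 mm (12 mm long, 23 mm high, reaching 23 mm to either side of the carbon's axis); about x = 0 the floor is free for fingers
- guard (a joint): slide of the barred steel guard (190 by 236 mm, bars 33 mm apart, top 66 mm above the table) over the tray, in m: 0 = shut, covering the tray; 0.18 = fully back in the machine's slot. Runs along the machine's x between stops, stays where it is left, friction about 2 N plus light damping
- guard_knob (a point): centre of the guard's upright round brass knob, 30 mm across and 30 mm high, 95 mm above the table (knob from 80 to 110 mm, on a 14 mm stem); it moves with the guard: 85 mm on the robot's side of the tray's centre when shut, 95 mm beyond the centre when open
- carbon_1: a finished carbon, its +x end tapered over the last 28 mm to a 6 mm tip: 24 mm thick, 150 mm long, about 115 g, dark grey, lying in two V saddles; origin at mid-length on its axis (12 mm below its top, 22 mm above the tray floor), x along the carbon
- carbon_2: the other finished carbon, exactly like the first, its +x end tapered over the last 28 mm to a 6 mm tip: 24 mm thick, 150 mm long, about 115 g, dark grey, lying in two V saddles; origin at mid-length on its axis (12 mm below its top, 22 mm above the tray floor), x along the carbon
- blunt: the unfinished carbon, square-cut at both ends: 24 mm thick, 150 mm long, about 115 g, dark grey, lying in two V saddles; origin at mid-length on its axis (12 mm below its top, 22 mm above the tray floor), x along the carbon
- tote: low wooden tote standing fast; origin on the table under its centre, x along the lanes. Outside 190 (x) by 216 (y) mm; side walls 55, end walls 70 mm above the table, 8 mm thick; floor 8 mm above the table; a 6 mm divider, 32 mm above the table, makes two lanes 97 wide, 174 long. Each lane: two V saddles at x = +-35 mm (12 mm long, mouth 36 mm), floor free for fingers between
- lane_left (a point): where the middle of a carbon rests in the lane on the tote's +y side: 51.5 mm from the tote's centre, 30 mm above the table (22 mm above the lane's floor); x along the lane
- lane_right (a point): the same point in the lane on the tote's -y side
- jar: bystander, to be left alone: closed brown glazed stoneware jar, 92 mm across, 118 mm high, to the left of the machine; origin under its middle
- focus_knob: bystander, to be left alone: bronze focusing knob: a disc 68 mm across and 22 mm high with a stub on top, 50 mm high in all, at the back right; origin under its middle
- clamp: bystander, to be left alone: steel carbon clamp, about 165 mm long, 50 mm high, to the right of the tote; origin under its middle
- spindle: bystander, to be left alone: brass rewind spindle with a cork handle, about 180 mm long, 34 mm high, lying beyond the tote; origin under its middle
- oil_can: bystander, to be left alone: brass oil can with a spout, 76 mm across, 138 mm high, at the back between tote and machine; origin under its middle
- brush: bystander, to be left alone: bench brush, about 200 mm long, lying to the left of the tray; origin under its middle

How it is judged:
By the outcome, as a careful person would: the job done as asked, in the order asked, and still so for the second after the job is handed in, with the robot touching nothing.
It also fails if it takes over 67 s, if anything falls off the work surface, if the arm or the gripper's body presses on something with over 40 N, if the wrist force passes 120 N, or if a joint passes its speed limit or range.

## Working session

There is one attempt and no reset: what is moved stays moved. The work goes in short steps, Python scripts to look and compute and a tool call to move; the robot and the scene stay as the last step left them, time stands still between calls to the robot, and variables do not carry over. Pictures are saved under pics/ and viewed, about 8 in all and at most 12, crops included, and the job is handed in when it is done.

Besides the shell and the picture viewer there is one more tool, called after "Request:" as name(argument=value, ...) on one line, values as JSON. jog_arm: Moves the arm, as the interface text tells. Its arguments: {"type":"object","properties":{"targets":{"type":"array"},"squeeze":{"type":"number"}},"required":["targets"]}

```bash
mkdir -p pics; ls; python3 - <<'E'
from station import *
import cv2,numpy as np
s=observe()
print(s)
for n in("top","side"):
    cv2.imwrite(f"pics/{n}0.png",cv2.resize(camera(n),(800,600),interpolation=cv2.INTER_CUBIC)); p=camera_params(n); print(n,p)
print(camera_params("wrist"))
E
```

```text
pics
{'clock': 0.0, 'joint_positions': array([-1.40052435e+00,  2.07463100e-01,  1.54294392e+00, -2.70137012e-05,
        1.39351078e+00, -1.50493958e-01]), 'joint_vel': array([ 0.00122767, -0.00089451,  0.00056554, -0.00183094, -0.00040492,
       -0.00077892]), 'joint_torque': array([ 1.91091758e-04, -3.83036041e+01, -2.91592473e+01, -2.05051979e-04,
        1.06414984e-02, -1.00676672e-05]), 'ee_pos': array([ 0.18113585, -0.54485324,  0.19990613]), 'eef_rot': array([-2.54638668,  1.83722793,  0.0026359 ]), 'force': array([-0.31565023, -0.28612795, -0.25705422]), 'wrist_torque': array([ 0.00423702, -0.0625842 , -0.05188622]), 'grip_width': 0.08546433692635301}
top {'camera_matrix': array([[484.11216156,   0.        , 258.0527223 ],
       [  0.        , 484.11216156, 198.48762964],
       [  0.        ,   0.        ,   1.        ]]), 'cam_to_world': array([[ 0.01777673, -0.9888609 ,  0.14777725,  0.33889576],
       [-0.99982302, -0.01667088,  0.00871855,  0.00630482],
       [-0.00615786, -0.14790608, -0.98898224,  1.53920332],
       [ 0.        ,  0.        ,  0.        ,  1.   
[... 276 characters left out ...]
04582904, -0.7005918 ,  0.71208906, -1.11855561],
       [ 0.00354623, -0.71294765, -0.7012083 ,  1.18963233],
       [ 0.        ,  0.        ,  0.        ,  1.        ]])}
{'camera_matrix': array([[298.44580225,   0.        , 256.71771102],
       [  0.        , 298.44580225, 191.08829703],
       [  0.        ,   0.        ,   1.        ]]), 'hand_eye': array([[ 9.99999616e-01,  8.64701739e-04, -1.42367988e-04,
         1.29590012e-04],
       [-7.84614065e-04,  9.55792760e-01,  2.94040105e-01,
        -7.56194322e-02],
       [ 3.90331282e-04, -2.94039881e-01,  9.55793072e-01,
        -1.72299823e-01],
       [ 0.00000000e+00,  0.00000000e+00,  0.00000000e+00,
         1.00000000e+00]])}
```

View pics/top0.png

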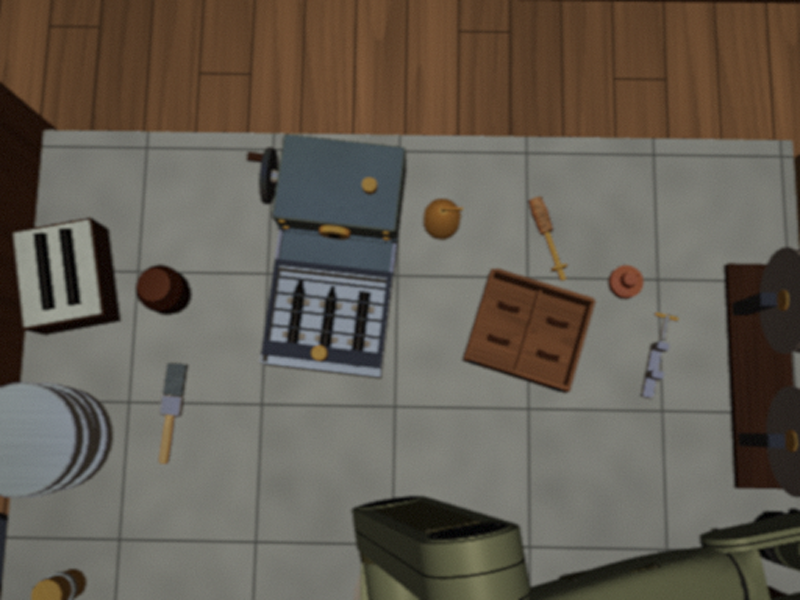

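View pics/side0.png

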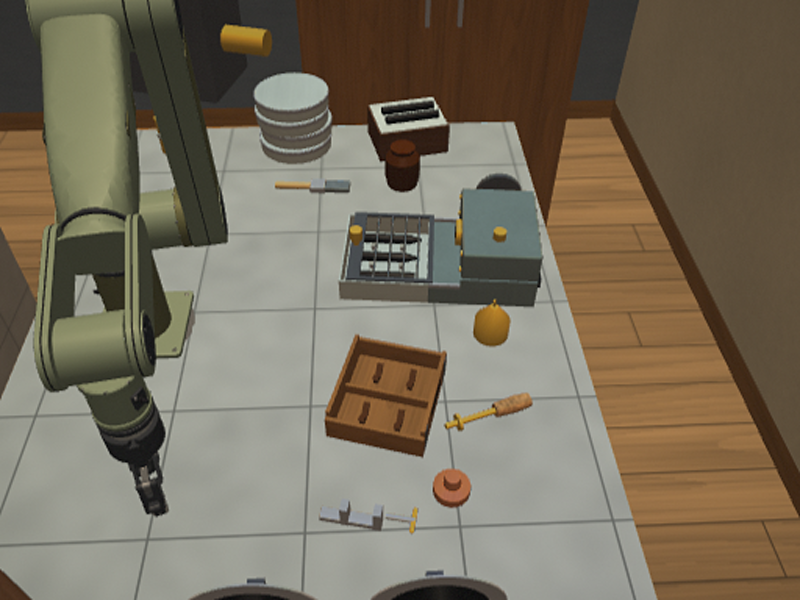

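The top view shows the guard shut, with its knob at about (319,353) of 800x600. The pointed carbons are in the left (y=+66) and middle places, the blunt one is at the right, and the tote is at (530,330). Next I'll enlarge these areas to measure them.

```bash
cat > h.py <<'E'
import cv2,numpy as np
from station import *
from scipy.spatial.transform import Rotation as R
def grid(im,x0,y0,w,h,s=4):
    c=cv2.resize(im[y0:y0+h,x0:x0+w],None,fx=s,fy=s,interpolation=cv2.INTER_CUBIC)
    for k in range(0,w,10): 
        cv2.line(c,(k*s,0),(k*s,4 if k%50 else 10),(0,255,255),1); cv2.putText(c,str(x0+k),(k*s,18),0,.3,(0,255,255),1)
    for k in range(0,h,10):
        cv2.line(c,(0,k*s),(6,k*s),(0,255,255),1); cv2.putText(c,str(y0+k),(8,k*s+4),0,.3,(0,255,255),1)
    return c
def ray(uv,K,T):
    d=T[:3,:3]@np.linalg.inv(K)@np.array([*uv,1.]); return T[:3,3],d
def fixed(n):
    p=camera_params(n); return p["camera_matrix"],p["cam_to_world"]
def wristT(s):
    p=camera_params("wrist"); T=np.eye(4); T[:3,:3]=R.from_rotvec(s["eef_rot"]).as_matrix(); T[:3,3]=s["ee_pos"]
    return p["camera_matrix"],T@p["hand_eye"]
def atz(uv,KT,z):
    o,d=ray(uv,*KT); return o+d*(z-o[2])/d[2]
def tri(obs):
    A=np.zeros((3,3));b=np.zeros(3)
    for uv,KT in obs:
        o,d=ray(uv,*KT); d=d/np.linalg.norm(d); P=np.eye(3)-np.outer(d,d); A+=P;b+=P@o
    X=np.linalg.solve(A,b); 
    return X
def proj(X,K,T):
    c=T[:3,:3].T@(np.asarray(X)-T[:3,3]); q=K@c; return q[:2]/q[2]
def local(P,s=None):
    s=s or observe(); return R.from_rotvec(s["eef_rot"]).inv().apply(np.asarray(P)-s["ee_pos"])
E
python3 - <<'E'
from h import *
t=camera("top");s=camera("side")
a=grid(t,162,82,98,70+90); 
def pad(i): o=np.zeros((300,400,3),np.uint8); i=i[:300,:400]; o[:i.shape[0],:i.shape[1]]=i; return o
cv2.imwrite("pics/m1.png",np.vstack([np.hstack([pad(grid(t,164,166,100,75)),pad(grid(t,292,168,100,85,3.5) if 0 else grid(t,292,170,100,82,4)[:,:])]),np.hstack([pad(grid(s,213,130,100,65)),pad(grid(s,203,214,90,75))])]))
E
```

```text
(no output)
```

View pics/m1.png

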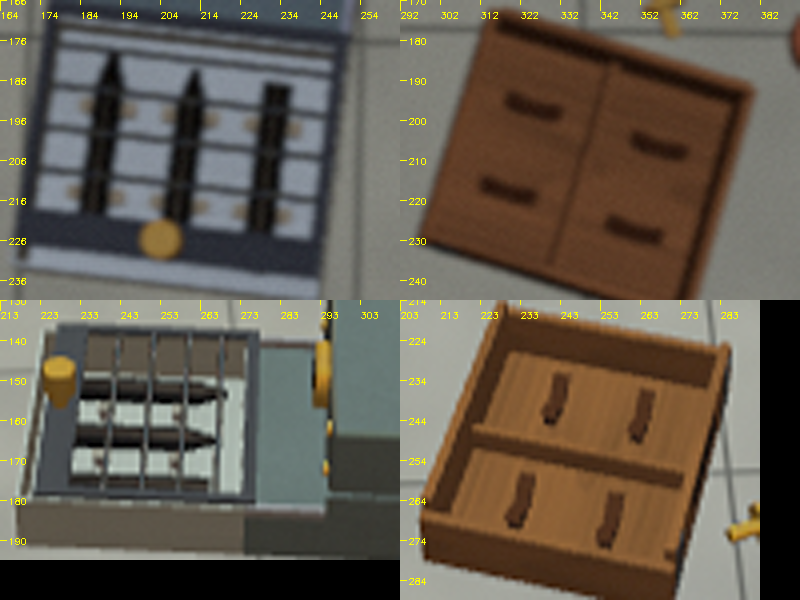

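```bash
python3 - <<'E'
from h import *
T=fixed("top");S=fixed("side")
pr=lambda n,a,b:(lambda X:print(n,X.round(4),"reproj err",(proj(X,*T)-a).round(1),(proj(X,*S)-b).round(1)))(tri([(a,T),(b,S)]))
pr("knobtop",(204,225.5),(227.75,145.5))
pr("c1tip",(191.75,179),(269,153.5))
pr("c2tip",(212.75,183.5),(266.5,165))
tot=[((325.5,196.5),(263.5,243)),((357,206.5),(255.5,269)),((319,217.75),(242,238.5)),((350.5,227.5),(233,264))]
for i,(a,b) in enumerate(tot): pr(f"sad{i}",a,b)
for a,b in [((313.75,172),(285.5,225.75)),((297.25,230),(229.25,214.75))]: pr("corner",a,b)
for n,p,z in [("c1tip",(191.75,179),.028),("c1tail",(187.25,219),.036),("c2tip",(212.75,183.5),.028),("c2tail",(208.5,221.5),.036),("btip",(233.25,187),.036),("btail",(229.5,224),.036),("knob",(204,225.5),.11)]: print(n,atz(p,T,z).round(4))
q=np.array([atz(a,T,.02)[:2] for a,_ in tot]);c=q.mean(0);d=q[0]+q[1]-q[2]-q[3];print("tote",c,np.degrees(np.arctan2(d[1],d[0])),np.linalg.norm(d)/2,np.linalg.norm(q[0]-q[1]))
s=observe();print(R.from_rotvec(s["eef_rot"]).as_matrix().round(3))
E
```

```text
knobtop [0.4704 0.1768 0.1187] reproj err [-0.1 -0.8] [-0.7  0.1]
c1tip [0.625  0.2314 0.0291] reproj err [-0.  -0.5] [-0.4  0.1]
c2tip [0.611  0.1639 0.0318] reproj err [-0.  -0.4] [-0.4  0.1]
sad0 [ 0.5771 -0.1934  0.0243] reproj err [-0.  -0.6] [-0.6  0.1]
sad1 [ 0.5468 -0.2922  0.0258] reproj err [-0.1 -0.6] [-0.7  0.1]
sad2 [ 0.5096 -0.1727  0.0246] reproj err [-0.1 -0.7] [-0.7  0.1]
sad3 [ 0.48   -0.271   0.0259] reproj err [-0.1 -0.6] [-0.6  0.1]
corner [ 0.6489 -0.1528  0.0564] reproj err [-0.  -0.6] [-0.6  0.1]
corner [ 0.469  -0.1018  0.0598] reproj err [-0.1 -1.4] [-1.4  0.2]
c1tip [0.6238 0.2314 0.028 ]
c1tail [0.495  0.2395 0.036 ]
c2tip [0.6104 0.1642 0.028 ]
c2tail [0.4883 0.1728 0.036 ]
btip [0.5988 0.0984 0.036 ]
btail [0.4816 0.1071 0.036 ]
knob [0.4689 0.1776 0.11  ]
tote [ 0.52696806 -0.23335153] -17.229178435239447 0.07068382931485705 0.10391092104296998
[[ 0.315 -0.949 -0.   ]
 [-0.949 -0.315  0.001]
 [-0.001 -0.    -1.   ]]
```

Request:
jog_arm(targets=[0,-0.578,-0.528,0.0,0.4,0,-0.578,-0.528,0.0,0.4,0,-0.578,-0.528,0.0,0.4,0,-0.578,-0.528,0.0,0.4,0,-0.578,-0.528,0.0,0.4,0,-0.578,-0.528,0.0,0.4,0,-0.578,-0.528,0.0,0.4,0,-0.578,-0.528,0.0,0.4,0,-0.578,-0.528,0.0,0.4,0,-0.578,-0.528,0.0,0.4])

```text
clock: 1.2
ee_pos: [0.3853, -0.0871, 0.2013]
eef_rot: [-2.131, 2.308, -0.002]
force: [0.6, 0.3, 0.7]
grip_width: 0.0855
```

Request:
jog_arm(targets=[0,-0.265,-0.094,0.03,0,0,-0.265,-0.094,0.03,0,0,-0.265,-0.094,0.03,0,0,-0.265,-0.094,0.03,0,0,-0.265,-0.094,0.03,0,0,-0.265,-0.094,0.03,0,0,-0.265,-0.094,0.03,0,0,-0.265,-0.094,0.03,0])

```text
clock: 2.0
ee_pos: [0.4991, 0.168, 0.1705]
eef_rot: [2.133, -2.305, -0.001]
force: [-0.4, -0.7, 0.2]
grip_width: 0.0856
```

```bash
python3 - <<'E'
from h import *
s=observe();im=camera("wrist");np.savez("w1.npz",im=im,p=s["ee_pos"],r=s["eef_rot"]);print(s["ee_pos"],s["clock"])
cv2.imwrite("pics/w1.png",grid(im,60,0,400,300,2))
E
```

```text
[0.49905863 0.16799383 0.17046684] 2.0
```

View pics/w1.png

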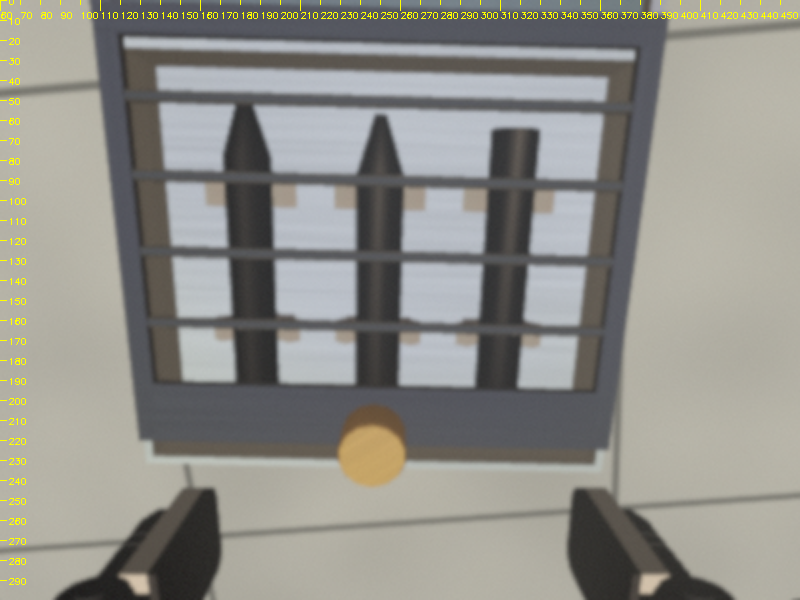

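The wrist view shows the knob top at px (246,227.5) and c1's tip at (182.5,51.5). c2's tip is at (250,57.5), and the blunt carbon is at the right. The saddle pairs are clear.

```bash
python3 - <<'E'
from h import *
w=np.load("w1.npz");W=wristT(dict(ee_pos=w["p"],eef_rot=w["r"]));T=fixed("top");S=fixed("side")
u=lambda x,y:(60+x/2,y/2)
k=tri([(u(372,455),W),((204,225.5),T),((227.75,145.5),S)]);print("knob tri",k.round(4),"tri w+t",tri([(u(372,455),W),((204,225.5),T)]).round(4),"atz",atz(u(372,455),W,.11).round(4))
print("c1tip tri",tri([(u(245,103),W),((191.75,179),T),((269,153.5),S)]).round(4),"c2tip",tri([(u(380,115),W),((212.75,183.5),T),((266.5,165),S)]).round(4))
for n,p,z in [("c1tip",(245,103),.028),("c1 lower",(257,380),.038),("c2tip",(380,115),.028),("c2 low",(378,385),.038),("c1top mid",(249,170),.038)]: print(n,atz(u(*p),W,z).round(4))
f=np.array([atz(u(*p),W,.029)[:2] for p in [(251,195),(380,197),(508,201)]]);n=np.array([atz(u(*p),W,.029)[:2] for p in [(258,329),(378,331),(498,334)]])
print(f.round(4),n.round(4));c=(f.mean(0)+n.mean(0))/2;d=f.mean(0)-n.mean(0);e=f[0]-f[2]+n[0]-n[2]
print("tray c",c,np.degrees(np.arctan2(d[1],d[0])),np.linalg.norm(d),np.degrees(np.arctan2(-e[0],e[1])),np.linalg.norm(e)/4)
print("local knob",local([k[0],k[1],.095]).round(4), R.from_rotvec(w["r"]).as_matrix().round(3)[:2,:2])
E
```

```text
knob tri [0.4715 0.1785 0.1155] tri w+t [0.4693 0.1789 0.1049] atz [0.4714 0.1793 0.11  ]
c1tip tri [0.6244 0.2307 0.0296] c2tip [0.6118 0.165  0.0308]
c1tip [0.6236 0.2302 0.028 ]
c1 lower [0.4875 0.2419 0.038 ]
c2tip [0.6133 0.1658 0.028 ]
c2 low [0.4798 0.1778 0.038 ]
c1top mid [0.5926 0.2306 0.038 ]
[[0.5814 0.2333]
 [0.5755 0.1689]
 [0.5686 0.1049]] [[0.5132 0.2396]
 [0.5072 0.1757]
 [0.5006 0.1116]]
tray c [0.54108439 0.17235565] -5.535192857274898 0.0684544136623438 -5.641851961373386 0.06442421641292523
local knob [-0.0091  0.0282  0.0757] [[-0.077 -0.997]
 [-0.997  0.077]]
```

Request:
jog_arm(targets=[0.2,-0.0086,0.0285,0.03,0.02,0.3,-0.0086,0.0285,0.07,0.02,0.4,-0.0086,0.0285,0.092,0.02,0.4,-0.0086,0.0285,0.092,0.02,1,-0.0086,0.0285,0.092,0.02,1,-0.0086,0.0285,0.092,0.02,1,-0.0086,0.0285,0.092,0.02,1,-0.0086,0.0285,0.092,0.02,1,-0.0086,0.0285,0.092,0.02,1,-0.0086,0.0285,0.092,0.02], squeeze=40)

```text
clock: 3.05
ee_pos: [0.4725, 0.1787, 0.0799]
eef_rot: [-2.108, 2.328, -0.001]
force: [0.4, -1.2, 4.3]
grip_width: -0.0001
```

```bash
python3 - <<'E'
from h import *
w=np.load("w1.npz");W=wristT(dict(ee_pos=w["p"],eef_rot=w["r"]))
u=lambda x,y:(60+x/2,y/2)
print("tray near edge",atz(u(375,460),W,.058),"guard near edge",atz(u(375,444),W,.066), "far rim in",atz(u(380,47),W,.058))
E
```

```text
tray near edge [0.44537514 0.18179472 0.058     ] guard near edge [0.45772682 0.18049941 0.066     ] far rim in [0.63611166 0.16326074 0.058     ]
```

```bash
python3 - <<'E'
from h import *
s=observe();im=camera("wrist");t=camera("top");print(s["ee_pos"],s["grip_width"],s["force"])
cv2.imwrite("pics/w2.png",np.hstack([cv2.resize(im,(512,384)),cv2.resize(camera("side")[110:206,205:301],None,fx=3,fy=4)]))
E
```

```text
[0.47247178 0.17865894 0.0798547 ] -0.00014169126484329326 [ 0.38813483 -1.22964343  4.28490249]
```

View pics/w2.png

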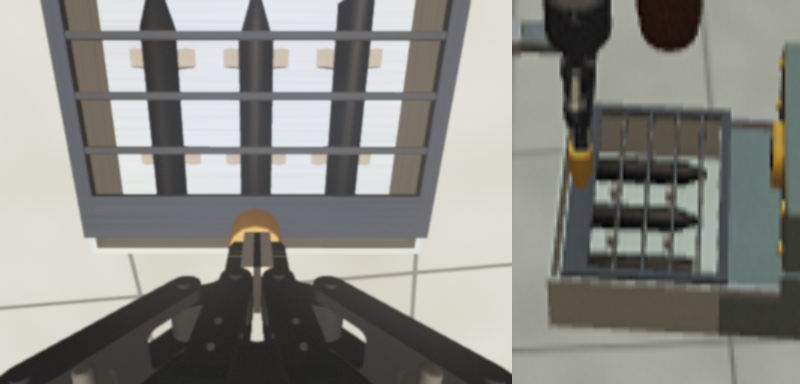

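```bash
python3 - <<'E'
from h import *
s=observe();S=fixed("side");T=fixed("top");W=wristT(s)
for z in (.08,.095,.11): print(z,proj([.4725,.1787,z],*S).round(1),proj([.4725,.1787,z],*T).round(1),proj([.4725,.1787,z],*W).round(1))
cv2.imwrite("pics/s3.png",np.hstack([grid(camera("side"),205,110,40,60,10),grid(camera("wrist"),205,190,100,150,4)]))
E
```

```text
0.08 [228.  153.5] [204.8 225.2] [256.8 225.7]
0.095 [227.9 150.4] [204.3 224.7] [256.8 236.2]
0.11 [227.7 147.1] [203.7 224.3] [256.8 248.5]
```

View pics/s3.png

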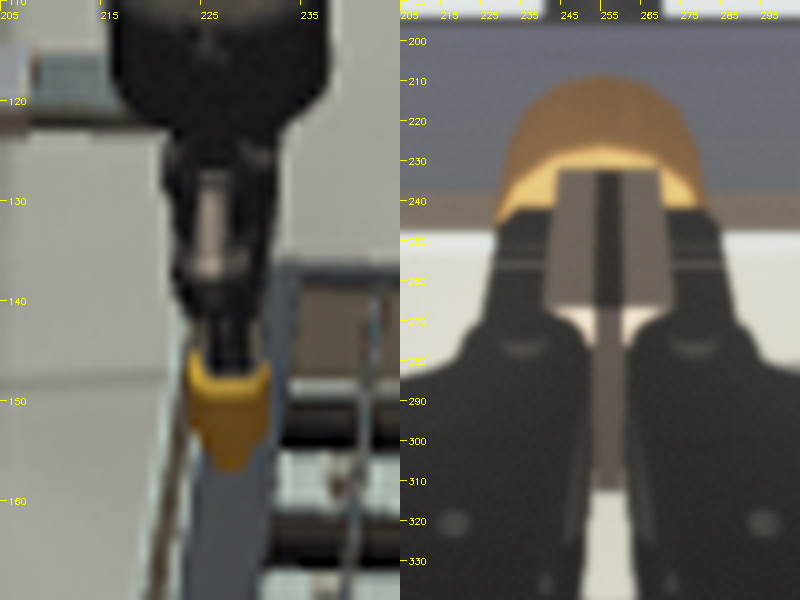

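The pads look shut inside the knob's outline with no grip width, so I'll test with a small careful drag and watch the force.

Request:
jog_arm(targets=[1,0,-0.005,0,0,1,0,-0.01,0,0,1,0,-0.015,0,0,1,0,-0.02,0,0])

```text
clock: 3.7
ee_pos: [0.4919, 0.1767, 0.0799]
eef_rot: [2.109, -2.329, -0.0]
force: [-2.6, -0.3, 6.5]
grip_width: -0.0003
```

```bash
python3 - <<'E'
from h import *
print({k:np.round(v,3) for k,v in observe().items()})
cv2.imwrite("pics/s4.png",np.hstack([grid(camera("side"),205,110,40,60,10),grid(camera("wrist"),205,190,100,150,4)]))
E
```

```text
{'clock': np.float64(3.7), 'joint_positions': array([0.179, 0.232, 1.782, 0.   , 1.127, 1.849]), 'joint_vel': array([-0.028,  0.088, -0.111,  0.   ,  0.024, -0.027]), 'joint_torque': array([-9.2000e-02, -3.2612e+01, -2.3603e+01,  6.0000e-03, -7.7400e-01,
        2.1000e-02]), 'ee_pos': array([0.492, 0.177, 0.08 ]), 'eef_rot': array([ 2.109, -2.329, -0.   ]), 'force': array([-2.558, -0.262,  6.504]), 'wrist_torque': array([-0.084,  0.378, -0.013]), 'grip_width': np.float64(-0.0)}
```

View pics/s4.png

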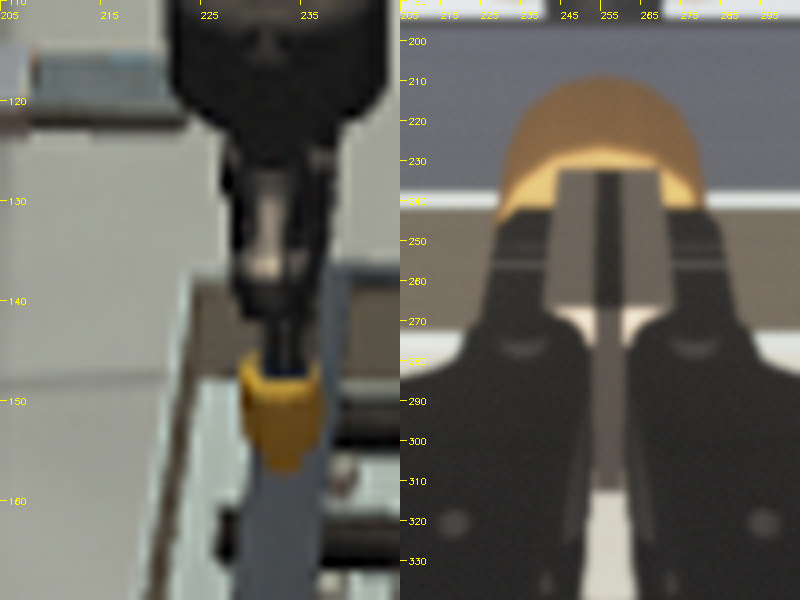

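```bash
python3 - <<'E'
import station
from station import *
print([n for n in dir(station) if not n.startswith('_')]); print(getattr(station,'grip_point_offset',None))
E
```

```text
['PlanningError', 'camera', 'camera_params', 'close_job', 'grip_point_offset', 'observe']
-0.0187
```

Request:
jog_arm(targets=[1,0,0,-0.015,0,0.1,0,0,-0.02,0,0.1,0,0,-0.02,0,0.1,0,0,-0.02,0,0.1,0,0,-0.02,0,0.1,0,0,-0.02,0])

```text
clock: 4.4
ee_pos: [0.4912, 0.1765, 0.0984]
eef_rot: [2.108, -2.328, -0.001]
force: [-0.2, -0.0, 0.5]
grip_width: 0.0726
```

Request:
jog_arm(targets=[0.1,0,0,0.02,0,0.1,0,0,0.044,0,0.1,0,0,0.044,0,1,0,0,0.044,0,1,0,0,0.044,0,1,0,0,0.044,0,1,0,0,0.044,0,1,0,0,0.044,0], squeeze=30)

```text
clock: 5.2
ee_pos: [0.4931, 0.1776, 0.0566]
eef_rot: [-2.106, 2.326, -0.001]
force: [-0.5, 3.8, 5.2]
grip_width: 0.0293
```

Request:
jog_arm(targets=[1,0,-0.01,0,0,1,0,-0.03,0,0,1,0,-0.05,0,0,1,0,-0.07,0,0,1,0,-0.09,0,0,1,0,-0.11,0,0,1,0,-0.125,0,0,1,0,-0.135,0,0,1,0,-0.14,0,0,1,0,-0.14,0,0])

```text
clock: 6.2
ee_pos: [0.6335, 0.1635, 0.0567]
eef_rot: [-2.105, 2.326, -0.003]
force: [2.1, 3.1, 4.6]
grip_width: 0.0286
```

Request:
jog_arm(targets=[1,0,-0.002,0,0,1,0,-0.004,0,0,1,0,-0.006,0,0,1,0,-0.008,0,0])

```text
clock: 6.6
ee_pos: [0.6377, 0.1631, 0.0566]
eef_rot: [2.108, -2.328, -0.005]
force: [-9.3, 3.2, 12.7]
grip_width: 0.0289
```

Request:
jog_arm(targets=[0.4,0,0.004,0,0,0.4,0,0.004,0,0,0.4,0,0.004,0,0,0.4,0,0.004,-0.04,0,0.4,0,0.004,-0.08,0,0.4,-0.066,0.1,-0.08,0,0.4,-0.066,0.1,-0.08,0,0.4,-0.066,0.1,-0.08,0,0.4,-0.066,0.1,-0.08,0,0.4,-0.066,0.1,-0.08,0])

```text
clock: 7.6
ee_pos: [0.5465, 0.237, 0.1349]
eef_rot: [2.109, -2.328, 0.002]
force: [0.6, -0.3, 0.1]
grip_width: 0.0508
```

```bash
python3 - <<'E'
from h import *
s=observe();im=camera("wrist");print(s["ee_pos"],R.from_rotvec(s["eef_rot"]).as_matrix().round(3)[:2,:2])
np.savez("w3.npz",im=im,p=s["ee_pos"],r=s["eef_rot"])
cv2.imwrite("pics/w3.png",grid(im,100,0,400,300,2))
E
```

```text
[0.54654914 0.23701693 0.13490854] [[-0.099 -0.995]
 [-0.995  0.099]]
```

View pics/w3.png

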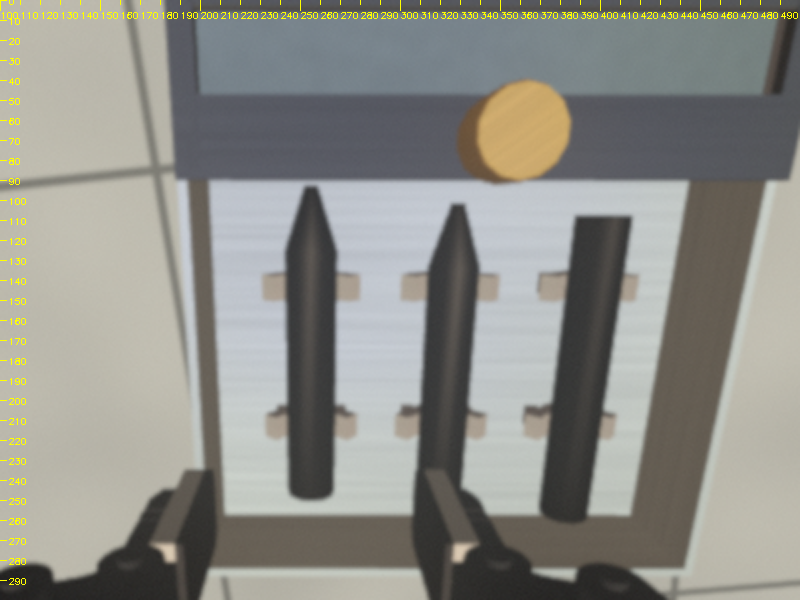

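c1 is aligned under the fingers, with its tip at px (255.5,93.5) and its tail at (255.5,249). The guard is open and clear of the carbons.

```bash
python3 - <<'E'
from h import *
w=np.load("w3.npz");W=wristT(dict(ee_pos=w["p"],eef_rot=w["r"]));w1=np.load("w1.npz");V=wristT(dict(ee_pos=w1["p"],eef_rot=w1["r"]))
u=lambda x,y:(100+x/2,y/2);v=lambda x,y:(60+x/2,y/2)
print("c1tip",atz(u(311,187),W,.028),tri([(u(311,187),W),(v(245,103),V)]),"tail",atz(u(311,490),W,.028))
print("c2tip",atz(u(458,205),W,.028),tri([(u(458,205),W),(v(380,115),V)]))
f=[atz(u(*p),W,.029) for p in [(311,287),(449,287),(588,287),(311,425),(440,425),(569,425)]];print(np.round(f,4),np.mean(f,0))
print("knob",atz(u(524,131),W,.11))
E
```

```text
c1tip [0.62684455 0.23028677 0.028     ] [0.62582328 0.23103474 0.02090677] tail [0.47832712 0.24505538 0.028     ]
c2tip [0.61276021 0.16542003 0.028     ] [0.61292811 0.16584169 0.03011896]
[[0.5828 0.2347 0.029 ]
 [0.5766 0.1708 0.029 ]
 [0.5702 0.1065 0.029 ]
 [0.5146 0.2414 0.029 ]
 [0.5083 0.1774 0.029 ]
 [0.502  0.1134 0.029 ]] [0.54240812 0.17403362 0.029     ]
knob [0.63517926 0.16362732 0.11      ]
```

Request:
jog_arm(targets=[0.4,-0.001,-0.001,0.04,0,0.4,-0.001,-0.001,0.08,0,0.4,-0.001,-0.001,0.12,0,0.4,-0.001,-0.001,0.14,0,0.4,-0.001,-0.001,0.15,0,0.4,-0.001,-0.001,0.15,0,1,-0.001,-0.001,0.15,0,1,-0.001,-0.001,0.15,0,1,-0.001,-0.001,0.15,0,1,-0.001,-0.001,0.15,0], squeeze=25)

```text
clock: 8.65
ee_pos: [0.5494, 0.2384, -0.0129]
eef_rot: [-2.106, 2.326, -0.005]
force: [0.3, -2.7, 4.1]
grip_width: 0.0231
```

Request:
jog_arm(targets=[1,0,0,-0.01,0,1,0,0,-0.03,0,1,0,0,-0.06,0,1,0,0,-0.1,0,1,0,0,-0.14,0,1,0,0,-0.15,0,1,0,0,-0.15,0])

```text
clock: 9.35
ee_pos: [0.5486, 0.2393, 0.1379]
eef_rot: [-2.106, 2.325, -0.003]
force: [0.1, 0.3, -1.8]
grip_width: 0.0228
```

```bash
python3 - <<'E'
from h import *
s=observe();im=camera("wrist");print(s["ee_pos"],s["force"],s["grip_width"],R.from_rotvec(s["eef_rot"]).as_matrix().round(3)[:2,:2])
cv2.imwrite("pics/w4.png",grid(im,150,40,200,150,4))
E
```

```text
[0.54855034 0.23925946 0.13792777] [ 0.05562663  0.27020292 -1.77631309] 0.022774998997297943 [[-0.099 -0.995]
 [-0.995  0.099]]
```

View pics/w4.png

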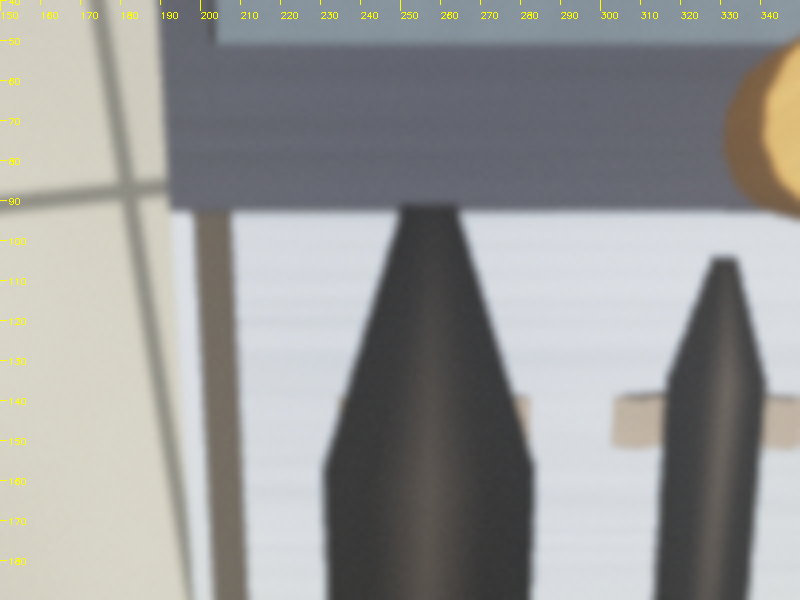

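Request:
jog_arm(targets=[1,0.04,-0.003,-0.01,0.0,1,0.42,-0.033,-0.01,0.2,1,0.42,-0.033,-0.01,0.2,1,0.42,-0.033,-0.01,0.2,1,0.42,-0.033,-0.01,0.2,1,0.42,-0.033,-0.01,0.2,1,0.42,-0.033,-0.01,0.2,1,0.42,-0.033,-0.01,0.2,1,0.42,-0.033,-0.01,0.2,1,0.42,-0.033,-0.01,0.2])

```text
clock: 10.4
ee_pos: [0.5362, -0.1863, 0.1419]
eef_rot: [1.857, -2.53, -0.006]
force: [0.1, 1.1, -1.7]
grip_width: 0.023
```

Request:
jog_arm(targets=[1,0,0,0,0,1,0,0,0,0])

```text
clock: 10.6
ee_pos: [0.5371, -0.1811, 0.143]
eef_rot: [1.866, -2.526, -0.006]
force: [-0.8, -0.6, -1.1]
grip_width: 0.0227
```

```bash
python3 - <<'E'
from h import *
s=observe();im=camera("wrist");print(s["ee_pos"],s["force"],s["grip_width"],R.from_rotvec(s["eef_rot"]).as_matrix().round(3)[:2,:2])
np.savez("w5.npz",im=im,p=s["ee_pos"],r=s["eef_rot"])
cv2.imwrite("pics/w5.png",grid(im,112,0,400,300,2))
E
```

```text
[ 0.53712425 -0.18107505  0.14304487] [-0.81652638 -0.59354753 -1.1384653 ] 0.022664039938699133 [[-0.294 -0.956]
 [-0.956  0.294]]
```

View pics/w5.png

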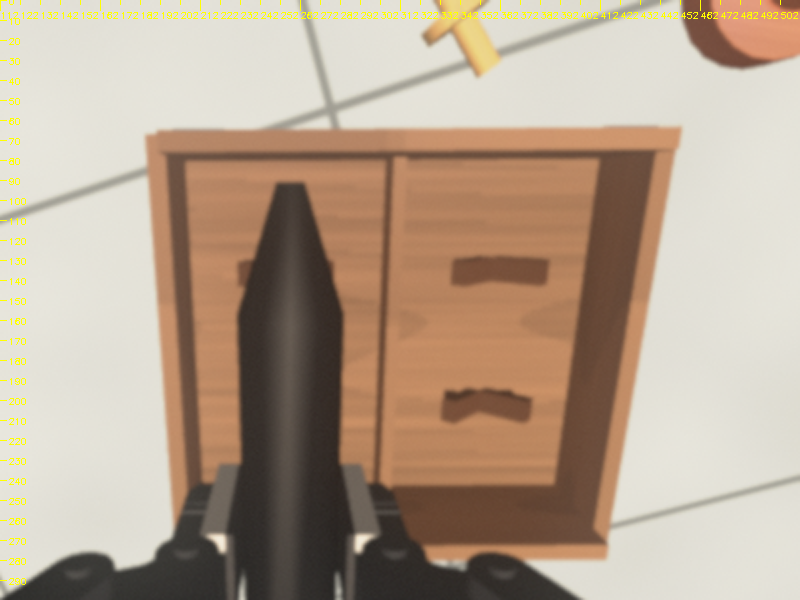

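```bash
python3 - <<'E'
from h import *
w=np.load("w5.npz");W=wristT(dict(ee_pos=w["p"],eef_rot=w["r"]));T=fixed("top");S=fixed("side")
u=lambda x,y:(112+x/2,y/2)
print("R far sad tri",tri([(u(500,270),W),((357,206.5),T),((255.5,269),S)]),"R near",tri([(u(487,405),W),((350.5,227.5),T),((233,264),S)]))
a,b,c=[atz(u(*p),W,.03)[:2] for p in [(286,271),(500,271),(487,405)]]
print("Lfar",a,"Rfar",b,"Rnear",c,np.linalg.norm(a-b),np.linalg.norm(b-c),np.degrees(np.arctan2(-(a-b)[0],(a-b)[1])),np.degrees(np.arctan2(*(b-c)[::-1])))
print("tote c",(a+c)/2,"laneR",(b+c)/2,"laneL",a-(b-c)/2)
f=[atz(u(*p),W,.07)[:2] for p in [(147,135),(682,128),(607,557)]];print("corners",f,"c",(f[0]+f[2])/2,np.linalg.norm(f[0]-f[1]),np.linalg.norm(f[1]-f[2]))
print("divider",atz(u(400,160),W,.032),atz(u(388,480),W,.032))
Rm=R.from_rotvec(w["r"]).as_matrix();print(Rm.round(3))
print("carbon tip tool depth guess", [ (np.array([.0,0,0])) ])
E
```

```text
R far sad tri [ 0.54717816 -0.29125078  0.02390245] R near [ 0.48051187 -0.27061108  0.0242169 ]
Lfar [ 0.57818348 -0.19152155] Rfar [ 0.54856051 -0.2881944 ] Rnear [ 0.48423754 -0.26897494] 0.10110964283565693 0.06713294358495746 -17.036371548997977 -16.63594866406337
tote c [ 0.53121051 -0.23024824] laneR [ 0.51639903 -0.27858467] laneL [ 0.546022   -0.18191182]
corners [array([ 0.64718775, -0.15770301]), array([ 0.58995902, -0.35259213]), array([ 0.41024125, -0.29886402])] c [ 0.5287145  -0.22828351] 0.20311793757495114 0.18757715282558934
divider [ 0.61026577 -0.2545126   0.032     ] [ 0.45927218 -0.2107197   0.032     ]
[[-0.294 -0.956 -0.004]
 [-0.956  0.294  0.003]
 [-0.001  0.004 -1.   ]]
carbon tip tool depth guess [array([0., 0., 0.])]
```

Request:
jog_arm(targets=[1,-0.0015,-0.004,0.02,0,1,-0.0015,-0.004,0.06,0,1,-0.0015,-0.004,0.1,0,1,-0.0015,-0.004,0.125,0,1,-0.0015,-0.004,0.14,0,1,-0.0015,-0.004,0.14,0,1,-0.0015,-0.004,0.14,0])

```text
clock: 11.35
ee_pos: [0.5436, -0.1823, 0.0059]
eef_rot: [-1.866, 2.526, -0.002]
force: [0.1, 0.3, -1.2]
grip_width: 0.0229
```

Request:
jog_arm(targets=[1,0,0.002,0.004,0,1,0,0.002,0.008,0,1,0,0.002,0.011,0,1,0,0.002,0.013,0,1,0,0.002,0.0145,0,1,0,0.002,0.0145,0])

```text
clock: 11.95
ee_pos: [0.5409, -0.1818, -0.0091]
eef_rot: [-1.865, 2.527, 0.0]
force: [-0.0, 1.8, 1.1]
grip_width: 0.0229
```

Request:
jog_arm(targets=[1,0,0,0.001,0,1,0,0,0.0015,0,1,0,0,0.0015,0])

```text
clock: 12.25
ee_pos: [0.5412, -0.1817, -0.0096]
eef_rot: [-1.865, 2.527, 0.0]
force: [-2.0, 2.7, 7.3]
grip_width: 0.023
```

Request:
jog_arm(targets=[0.55,0,0,-0.0005,0,0.4,0,0,-0.0005,0,0.4,0,0,-0.0005,0,0.4,0,0,-0.0005,0,0.4,0,0,-0.02,0,0.4,0,0,-0.06,0,0.4,0,0,-0.1,0,0.4,0,0,-0.15,0,0.4,0,0,-0.15,0])

```text
clock: 13.15
ee_pos: [0.5465, -0.1849, 0.1478]
eef_rot: [-1.861, 2.522, -0.024]
force: [1.3, -0.5, 0.5]
grip_width: 0.0512
```

Request:
jog_arm(targets=[0.4,-0.339,0.104,0,-0.2,0.4,-0.339,0.104,0,-0.2,0.4,-0.339,0.104,0,-0.2,0.4,-0.339,0.104,0,-0.2,0.4,-0.339,0.104,0,-0.2,0.4,-0.339,0.104,0,-0.2,0.4,-0.339,0.104,0,-0.2,0.4,-0.339,0.104,0,-0.2,0.4,-0.339,0.104,0,-0.2,0.4,-0.339,0.104,0,-0.2])

```text
clock: 14.15
ee_pos: [0.5411, 0.1717, 0.1386]
eef_rot: [2.107, -2.328, 0.0]
force: [-0.3, -0.6, 0.7]
grip_width: 0.0512
```

```bash
python3 - <<'E'
from h import *
s=observe();im=camera("wrist");m=R.from_rotvec(s["eef_rot"]).as_matrix();print(s["ee_pos"],m.round(3)[:2])
print("yaw",np.degrees(np.arctan2(m[1,0],m[0,0]))+90, "target local",local([.541,.173,-.013],s).round(4))
g=im[:,:,:].mean(2)
# carbon edges per row
for r in (150,165,180,195):
    row=g[r,215:300]; d=np.where(row<75)[0]+215; print(r,d.min() if len(d) else None,d.max() if len(d) else None,len(d))
E
```

```text
[0.54114566 0.17165331 0.1385905 ] [[-0.099 -0.995 -0.001]
 [-0.995  0.099 -0.001]]
yaw -5.707485788067402 target local [-0.0015  0.0002  0.1516]
150 245 266 17
165 245 266 18
180 245 266 19
195 246 266 21
```

Request:
jog_arm(targets=[0.4,-0.001,0,0.04,0,0.4,-0.001,0,0.08,0,0.4,-0.001,0,0.12,0,0.4,-0.001,0,0.145,0,0.4,-0.001,0,0.152,0,0.4,-0.001,0,0.152,0,1,-0.001,0,0.152,0,1,-0.001,0,0.152,0,1,-0.001,0,0.152,0,1,-0.001,0,0.152,0], squeeze=25)

```text
clock: 15.2
ee_pos: [0.5436, 0.1726, -0.0106]
eef_rot: [-2.108, 2.327, -0.006]
force: [-0.7, -5.1, 5.5]
grip_width: 0.0232
```

Request:
jog_arm(targets=[1,0,0,-0.01,0,1,0,0,-0.03,0,1,0,0,-0.06,0,1,0,0,-0.1,0,1,0,0,-0.14,0,1,0,0,-0.16,0,1,0,0,-0.16,0])

```text
clock: 15.9
ee_pos: [0.5447, 0.175, 0.1525]
eef_rot: [-2.103, 2.321, -0.008]
force: [1.1, -0.1, -0.2]
grip_width: 0.0228
```

Request:
jog_arm(targets=[1,0.455,-0.021,0,0.2,1,0.455,-0.021,0,0.2,1,0.455,-0.021,0,0.2,1,0.455,-0.021,0,0.2,1,0.455,-0.021,0,0.2,1,0.455,-0.021,0,0.2,1,0.455,-0.021,0,0.2,1,0.455,-0.021,0,0.2,1,0.455,-0.021,0,0.2,1,0.455,-0.021,0,0.2])

```text
clock: 16.9
ee_pos: [0.5158, -0.2863, 0.1454]
eef_rot: [1.857, -2.532, 0.0]
force: [-0.3, 0.5, -1.1]
grip_width: 0.0233
```

Request:
jog_arm(targets=[1,0,0,0,0,1,0,0,0,0,1,0,0,0,0])

```text
clock: 17.2
ee_pos: [0.517, -0.279, 0.1462]
eef_rot: [-1.868, 2.526, 0.003]
force: [0.3, 0.9, -1.1]
grip_width: 0.023
```

```bash
python3 - <<'E'
from h import *
s=observe();im=camera("wrist");m=R.from_rotvec(s["eef_rot"]).as_matrix();print(s["ee_pos"],s["force"],m.round(3)[:2])
print("yaw",np.degrees(np.arctan2(m[1,0],m[0,0]))+90, "target local",local([.5177,-.2815,-.01],s).round(4))
np.savez("w6.npz",im=im,p=s["ee_pos"],r=s["eef_rot"])
cv2.imwrite("pics/w6.png",grid(im,60,0,400,300,2))
E
```

```text
[ 0.51704116 -0.27904228  0.14623746] [ 0.30135636  0.88520435 -1.05487616] [[-0.293 -0.956 -0.001]
 [-0.956  0.293  0.002]]
yaw -17.027284615298242 target local [ 0.0023 -0.0016  0.1562]
```

View pics/w6.png

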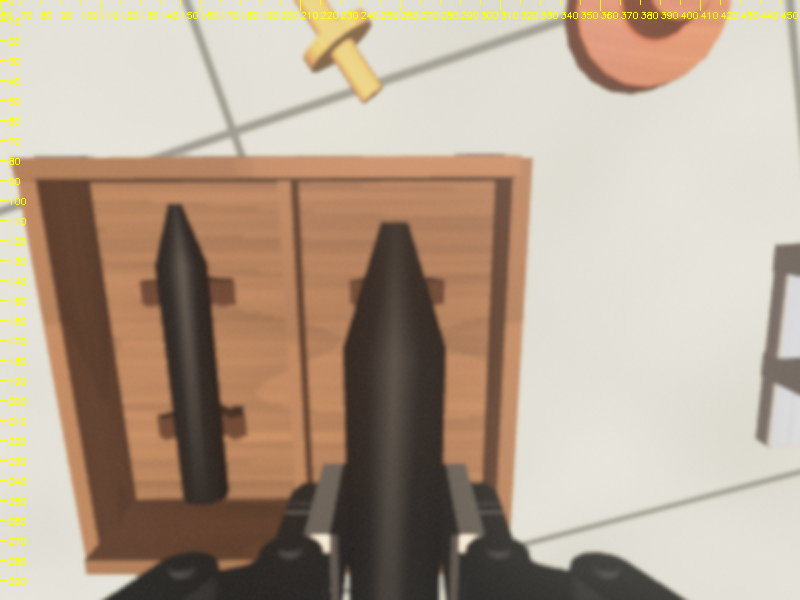

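c1 is lying in the left lane's saddles. c2 is 1 to 2 mm off the right lane's axis (saddle centre at col 258.5), so I'll correct that and descend.

Request:
jog_arm(targets=[1,0.0015,-0.001,0.02,0,1,0.0015,-0.001,0.06,0,1,0.0015,-0.001,0.1,0,1,0.0015,-0.001,0.125,0,1,0.0015,-0.001,0.14,0,1,0.0015,-0.001,0.14,0,1,0.0015,-0.001,0.14,0])

```text
clock: 17.95
ee_pos: [0.5188, -0.283, 0.0081]
eef_rot: [-1.866, 2.526, -0.003]
force: [0.3, -0.3, -0.8]
grip_width: 0.0229
```

Request:
jog_arm(targets=[1,0,0,0.003,0,1,0,0,0.006,0,1,0,0,0.009,0,1,0,0,0.011,0,1,0,0,0.012,0,1,0,0,0.012,0])

```text
clock: 18.55
ee_pos: [0.5175, -0.2829, -0.0052]
eef_rot: [1.865, -2.528, -0.001]
force: [-0.2, 0.3, -1.1]
grip_width: 0.023
```

Request:
jog_arm(targets=[1,0,0,0.001,0,1,0,0,0.002,0,1,0,0,0.003,0,1,0,0,0.003,0])

```text
clock: 18.95
ee_pos: [0.5182, -0.2828, -0.0068]
eef_rot: [-1.865, 2.527, -0.0]
force: [-1.7, 2.9, 5.9]
grip_width: 0.023
```

Request:
jog_arm(targets=[1,0,0,0.0007,0,0.55,0,0,0.0007,0,0.4,0,0,0.0007,0,0.4,0,0,0.0,0,0.4,0,0,0.0,0,0.4,0,0,-0.02,0,0.4,0,0,-0.06,0,0.4,0,0,-0.1,0,0.4,0,0,-0.15,0,0.4,0,0,-0.15,0])

```text
clock: 19.95
ee_pos: [0.5229, -0.2868, 0.1511]
eef_rot: [-1.863, 2.524, -0.026]
force: [0.8, -1.0, 0.6]
grip_width: 0.051
```

Request:
jog_arm(targets=[0.3,-0.46,0.018,-0.02,-0.2,0.3,-0.46,0.018,-0.02,-0.2,0.3,-0.46,0.018,-0.02,-0.2,0.3,-0.46,0.018,-0.02,-0.2,0.3,-0.46,0.018,-0.02,-0.2,0.3,-0.46,0.018,-0.02,-0.2,0.3,-0.46,0.018,-0.02,-0.2,0.3,-0.46,0.018,-0.02,-0.2,0.3,-0.46,0.018,-0.02,-0.2,0.3,-0.46,0.018,-0.02,-0.2])

```text
clock: 20.95
ee_pos: [0.6365, 0.1674, 0.1617]
eef_rot: [-2.113, 2.322, 0.002]
force: [-0.2, -0.7, -0.2]
grip_width: 0.0594
```

Request:
jog_arm(targets=[0.3,0,0,0,0,0.3,0,0,0,0,0.3,0,0,0,0])

```text
clock: 21.25
ee_pos: [0.6358, 0.16, 0.1616]
eef_rot: [2.105, -2.33, -0.0]
force: [0.9, 0.1, -0.2]
grip_width: 0.0598
```

```bash
python3 - <<'E'
from h import *
s=observe();im=camera("wrist");m=R.from_rotvec(s["eef_rot"]).as_matrix()
print(s["ee_pos"],s["grip_width"],"yaw",np.degrees(np.arctan2(m[1,0],m[0,0]))+90)
print("local",local([.636,.1635,.056],s).round(4))
h=cv2.cvtColor(im,cv2.COLOR_BGR2HSV);mk=cv2.inRange(h,(12,100,120),(30,255,255))
n,l,st,c=cv2.connectedComponentsWithStats(mk);i=1+st[1:,4].argmax();print(c[i],st[i],"world knob",atz(c[i],wristT(s),.11))
E
```

```text
[0.63576135 0.15998287 0.1615969 ] 0.059766776856638205 yaw -5.80437466268593
local [-0.0036  0.      0.1056]
[484.82961783  31.40127389] [ 456    0   56   66 3140] world knob [ 0.73898978 -0.00479807  0.11      ]
```

Request:
jog_arm(targets=[0.3,-0.003,0,0.04,0,0.3,-0.003,0,0.08,0,0.3,-0.003,0,0.1,0,0.3,-0.003,0,0.104,0,0.3,-0.003,0,0.104,0,1,-0.003,0,0.104,0,1,-0.003,0,0.104,0,1,-0.003,0,0.104,0,1,-0.003,0,0.104,0], squeeze=30)

```text
clock: 22.2
ee_pos: [0.6382, 0.163, 0.061]
eef_rot: [-2.108, 2.328, -0.008]
force: [-0.4, -5.2, 4.0]
grip_width: 0.0286
```

Request:
jog_arm(targets=[1,0,0.01,0,0,1,0,0.03,0,0,1,0,0.05,0,0,1,0,0.07,0,0,1,0,0.09,0,0,1,0,0.11,0,0,1,0,0.13,0,0,1,0,0.15,0,0,1,0,0.165,0,0,1,0,0.172,0,0])

```text
clock: 23.2
ee_pos: [0.4672, 0.1802, 0.061]
eef_rot: [-2.108, 2.326, -0.011]
force: [1.8, -7.6, 3.9]
grip_width: 0.0288
```

Request:
jog_arm(targets=[1,0,0.002,0,0,1,0,0.004,0,0,1,0,0.006,0,0,1,0,0.006,0,0])

```text
clock: 23.6
ee_pos: [0.4621, 0.1807, 0.061]
eef_rot: [-2.108, 2.326, -0.011]
force: [0.3, -7.9, 5.0]
grip_width: 0.0287
```

Request:
jog_arm(targets=[1,0,0.002,0,0,1,0,0.004,0,0,1,0,0.006,0,0,1,0,0.006,0,0])

```text
clock: 24.0
ee_pos: [0.4594, 0.181, 0.0611]
eef_rot: [-2.105, 2.322, -0.018]
force: [8.5, -7.6, -2.6]
grip_width: 0.0288
```

Request:
jog_arm(targets=[1,0,0.001,0,0,1,0,0.002,0,0,1,0,0.002,0,0])

```text
clock: 24.3
ee_pos: [0.4595, 0.181, 0.0611]
eef_rot: [-2.103, 2.32, -0.023]
force: [13.4, -8.9, -7.6]
grip_width: 0.0287
```

Request:
jog_arm(targets=[1,0,-0.003,0,0,0.3,0,-0.003,0,0,0.2,0,-0.003,0,0,0.2,0,-0.003,0,0,0.2,0,-0.003,-0.01,0,0.2,0,-0.003,-0.05,0,0.2,0,-0.003,-0.1,0,0.2,0,0.03,-0.14,0,0.2,0,0.06,-0.15,0,0.2,0,0.06,-0.15,0])

```text
clock: 25.3
ee_pos: [0.3906, 0.1904, 0.2115]
eef_rot: [-2.108, 2.323, -0.003]
force: [0.4, -0.4, -0.1]
grip_width: 0.0681
```

```bash
python3 - <<'E'
from h import *
s=observe();print(s["ee_pos"],s["force"],s["grip_width"],s["clock"])
t=camera("top");S=camera("side")
def pad(i): o=np.zeros((300,400,3),np.uint8); i=i[:300,:400]; o[:i.shape[0],:i.shape[1]]=i; return o
w=camera("wrist");np.savez("w7.npz",im=w,p=s["ee_pos"],r=s["eef_rot"])
cv2.imwrite("pics/f.png",np.vstack([np.hstack([pad(cv2.resize(w,(400,300))),pad(grid(t,292,170,100,75))]),np.hstack([pad(grid(S,213,130,100,75)),pad(grid(S,203,214,100,75))])]))
E
```

```text
[0.39057734 0.19040232 0.21152692] [ 0.44289472 -0.41080785 -0.05608831] 0.0680728064236133 25.3
```

View pics/f.png

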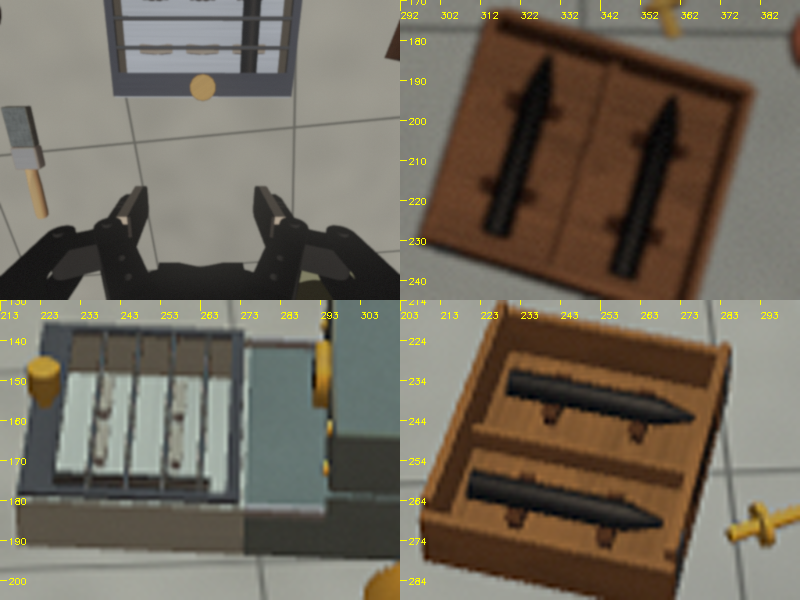

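```bash
python3 - <<'E'
from station import *
print(close_job())
E
```

```text
the job is handed in; nothing more can be done
None
```

The job is done and handed in at about 25 s of the 67 s allowed. I slid the guard back, laid a pointed carbon in each lane of the tote, and left the blunt one in the tray. I then pulled the guard shut against its stop and let go.

**Last checks**
- **Carbons:** in the top and side pictures both carbons lie in their saddles. I lowered each until the wrist felt about 6–7 N, then opened the fingers.
- **Guard:** when shut, the stop pushed back with about 13 N and the tool moved no further. The picture shows no gap at the tray's front.
- **Blunt carbon:** it still lies in its place in the tray.
- **Clear of everything:** the gripper was open, above and away from the scene, with the wrist force at about zero.
- **Other things on the table:** I only saw them in passing. I did not measure whether any had moved.

**What disagreed**
- **Finger length:** the fingers really end about 30 mm short of the stated TCP. My first try at the knob therefore shut the fingers on its top, with about 4 N of contact. I noticed this when I checked the pictures, and that check dragged the guard back about 20 mm before I had a proper grip on the knob. I allowed for it from then on.
- **Guard at the start:** it stood about 10 mm short of fully shut.

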